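# Press a bonded glass chip in its hinged jig

## Robot

A 6-joint arm with a two-finger parallel gripper is mounted at the origin on the work surface. World frame = base frame: x ahead of the robot, y to its left, z up, the work surface at z = 0. Lengths are in m, angles in rad, forces in N, time in s.
With the tool pointing down it reaches from about 0.4 to 0.925 m from the base axis. Payload 12.5 kg.
Tool frame: the origin (TCP) lies at the very end of the fingers, on their centre line; the grasp point (between the pads) lies 19 mm behind it (env.pinch_z is the z of the grasp point in the tool frame, in m); z points along the fingers, y is the line along which they close (so a half turn about z gives the same grasp; the last joint's range is limited). The gripper opens to 95 mm and grips with 3 to 60 N. Pads are 20 mm wide; open, the fingers measure 119 mm over their backs; the gripper's body (75 mm by 180 mm) begins 59 mm behind the grasp point.
Start: joints at [-1.314, 0.491, 1.559, -0, 1.092, -0.106], TCP at [0.222, -0.584, 0.175] pointing down, gripper open.
Joint ranges: [-3.1, 3.1], [-0.84, 2.19], [0.05, 2.79], [-1.13, 4.28], [0.06, 2.93], [-2.69, 2.69]. Speed limits (rad/s): [2.22, 2.22, 2.79, 3.14, 3.14, 3.14].

## Interface

Orientations are given as a unit quaternion [x, y, z, w].
In Python, from plant import sense, cams, env, spotter gives the robot as it stands.
- The arm moves only by the tool arm_command, never from a script. Its argument "plan" is a list of rows, each an object of numbers: "jaw": the closure in counts, from 0 (fully open) to 255 (shut); "x", "y", "z": the shift along the tool's x, y, z in m; "yaw": the turn about the tool's z in rad. In form: [{"jaw": .., "x": .., "y": .., "z": .., "yaw": ..}, ...]. A call has 1 to 20 rows; each row is the pose to reach, as a shift and turn from the pose commanded when the call began, along the tool's axes at that moment; what a row does not reach only later rows make up. A row lasts 1/12 s, in which the tool goes at most 41.7 mm and 7.16 degrees, less where a joint would pass 70% of its speed; a pose out of reach is approached as far as the arm can. A call with a gripper value outside its range is refused whole. The fingers move at their own pace and stop on an object; the grip force is fixed at half the most. Time passes only in rows, so rows that repeat a pose let the fingers close. It gives the time, the measured TCP pose, the force, the opening and the grip force at its end, in the units of the state.
- sense(): the state, without advancing time (a new reading comes with each control period).
- cams.get_image(name): name is "side" or "top"; returns a dict with "frame" (400x640x3 uint8, red, green, blue), "range_z" (400x640 float32, m along the optical axis (not along the pixel's ray), 0 where there is no reading), "camera_matrix" (3x3 intrinsics, pixels), "world_to_cam" (4x4, takes a point from world to camera coordinates). Camera axes: x right, y up, looking along -z (the intrinsics and any distortion apply to the point x, -y, -z); pixel columns grow to the right and rows downward; lengths in m; the calibration is good to about 2 mm. A picture is of the moment at which its call begins.
- env.finish_job(): hands the job in; it is judged then, once.
Trained networks look in a picture, given as the dict that the camera call returned (one of the last four; its "shot" number tells which), for a name from the list of things; names that differ only in an ending like _2 or _b are one class to them, and where a whole thing is asked for, a point or a joint stands for the part that bears it (a point fixed in the world has none). Each returns a list of dicts, best first, with "p" (0 to 1); they miss things now and then, are a little off and sometimes report something else, mostly with a low value. They report only what shows in the picture. A call takes as long as a camera call. They do not tell look-alikes from the thing itself.
- spotter.silhouettes(picture, name): "pixels" (400x640 bool, what is visible of it) and "centre" ([column, row] in pixels, amid what is visible of it).
The state is a dict: "clock": time; "qpos": joint angles; "qvel": joint speeds; "joint_torque": joint torques, N m; "eef_pos": TCP position; "tool_rot": TCP orientation; "wrist_force": force on the tool from outside, world axes, zero at the start; "moment": the same for the moment, N m; "width": finger opening in m; "gripper_force": force on a finger pad.
Only numpy, scipy, OpenCV 4.12 (cv2) and the standard library are available. Lean on these libraries where they do the work, as an engineer would, in place of code of your own. Each camera call takes 0.05 s, during which the arm holds its last target. There are 200 camera calls.

## Task

Press the glass chip in its hinged bonding jig: swing the blue cover down over the chip and push the red-knobbed locating pin down through the lined-up holes in the two tongues. The pin is kept in the grey case, so lift the case's lid until it rests open on its stop, and leave it open. Finish while still holding the pin pushed down, hard enough that its collar keeps the cover pressed fully shut against the springy bed under the chip, and leave everything else where it is.

Things in the scene. Friction and masses are not known exactly. Their poses are not given: they have to be found in the camera images.
- case: Light grey hard case fixed on the bench: base 140 (x) x 210 (y) x 50 mm, 5 mm walls, and a 38 mm deep hollow lid hinged along its far (+x) edge. Origin at the centre of its underside, z up; the -x side with the handle faces the robot. Black foam inside, its top 40 mm above the origin, has pin holes at (-15, 45) and (-15, -45) mm, vial holes at (36, 30) and (36, -30). Latches are open
- case_lid (a joint): Angle of the case lid, rad: 0 closed, grows as it is lifted; it rests open on its stop at 1.90. It weighs 0.22 kg and swings freely: it falls shut below about 1.25 rad and falls open onto the stop above
- lid_hinge (a point): Point on the lid's hinge axis (which runs along the case's y), midway along it, 70 mm in +x of the case's origin and 50 mm above it
- lid_handle (a point): Grip point on the dark handle fixed to the lid: a flat loop 46 mm wide (y), 12 mm thick, sticking out 36 mm from the lid's front in the lid's plane. Point in mid-width, 27 mm out from the lid's face; pinch the loop's two sides, along y. Closed: 97 mm in -x of the case's origin, 62 mm above the bench. It turns about lid_hinge (radius 167 mm); the loop points up when the lid is upright
- jig: Bonding jig fixed on the bench: aluminium base 110 (x) x 90 (y) x 24 mm high, origin at the centre of its underside, z up. A tongue 40 mm long, 26 mm wide, 8 to 24 mm above the bench, points to -x, towards the robot. A pocket (28 x 78 mm) in the middle of its top holds the glass chip on a springy rubber bed. A blue cover is hinged on its far (+x) edge
- cover (a joint): Angle of the blue cover, rad: 0 fully shut (flat on the base), grows as it opens, at most 1.85. The hinge is stiff (friction 0.15 N m): the cover (0.16 kg) stays at any angle. Lowered lightly it rests on the chip at about 0.045; pressing the tongue down with about 5 to 8 N squeezes the bed and shuts it fully on a hard stop; let go, it springs up again
- cover_hinge (a point): Point on the cover's hinge axis (which runs along the jig's y), midway along it, 55 mm in +x of the jig's origin and 24 mm above it
- cover_tongue (a point): Grip point on the cover's tongue. The cover is a blue plate 110 mm long from the hinge, 90 wide, 12 thick, with a window; from its free edge a tongue 30 mm wide (y), 12 thick, runs 40 mm farther. Point in the middle of the tongue's width and thickness, 139 mm from the hinge, 29 mm from the plate's edge; pinch its sides, along y. Shut: 84 mm in -x of the jig's origin, 30 mm high
- cover_hole (a point): Centre of the mouth of the hole through the cover's tongue, on its upper face: 11 mm wide, slightly countersunk, through 12 mm. With the cover shut it is straight above base_hole, 36 mm above the bench; with the cover resting on the chip about 6 mm higher
- base_hole (a point): Centre of the mouth of the hole through the base's tongue, on its upper face, 77 mm in -x of the jig's origin and 24 mm above it: vertical, 11 mm wide, slightly countersunk, through 16 mm, open below
- chip_seat (a point): Centre of the rubber bed's top in the jig's pocket, 22 mm above the bench when not pressed. The bed gives up to 3 mm downwards; it takes 10 N to start moving and 20 N at 2 mm
- chip: Loose clear glass chip of two layers, 25 x 75 x 4 mm, lying on the bed in the jig's pocket, its length along the jig's y; origin at the centre of its underside. It stands 2 mm above the top of the jig's base; the shut cover presses on it
- pin: Locating pin, about 50 g, upright in one of the foam's two pin holes. Origin at the foot of the shank, z up. Steel shank 8 mm thick, 32 mm long, its nose tapered over 6 mm; then a collar 18 mm wide, 4 mm high, whose underside (32 mm above the foot) sits on the foam, later on the cover's tongue; a neck 12 mm wide; from 44 to 68 mm above the foot a round red knob 22 mm wide
- pin_foot (a point): Foot of the pin's shank (the pin's origin). With the pin fully home and the cover shut it is 20 mm below base_hole
- pin_knob (a point): Grip point of the pin: on its axis, in the red knob, 58 mm above the foot
- short_pin: Another pin of the same shape, with a black knob and a shank only 20 mm long, in the other pin hole of the foam; not needed. Origin at its foot
- vial0: Clear capped vial, 21 mm wide, 45 mm high, standing in the foam hole at +y; origin at the centre of its underside. Its cap stands 10 mm above the foam; leave it
- vial1: Amber capped vial of the same size in the foam hole at -y; leave it
- dropper: Amber dropper bottle 30 mm wide, 60 mm high, standing loose between case and jig; origin at the centre of its underside; leave it
- bottle: White reagent bottle with a blue cap, 68 mm wide, 150 mm high, standing loose to the left; origin at the centre of its underside; leave it
- tip_box: Orange pipette-tip box with a clear top, 85 x 122 x 94 mm, loose at the back; origin at the centre of its underside; leave it
- pipette_pink: Pink pipette, 245 mm long, 26 mm high, lying loose to the left; origin on the bench under its body, x along its nose; leave it
- pipette_purple: Purple pipette of the same size, lying loose to the right; leave it
Things that resemble listed ones, but are neither listed nor needed, are in the scene too. Of the things that look like the jig, the smallest one is meant.

How it is judged:
On the way, in this order (a step that is already met when the one before it is completed fails the run):
1. the case lid rests open on its stop (value of joint case_lid above 1.82 rad), for 0.2 s.
2. the red-knobbed pin is lifted clear of the foam (z of pin_foot in the frame of case above 0.045 m), for 0.1 s.
3. the pin stands through the cover's tongue and the base's tongue (z of pin_foot in the frame of base_hole below -0.008 m and horizontal distance between pin_foot and base_hole below 0.004 m and value of joint cover below 0.09 rad), for 0.1 s.
At the end, for the whole second after the job is handed in: Lid on its open stop (over 1.82 rad); cover pressed shut (under 0.015 rad) over the chip in its pocket (within 5 mm); pin upright through both tongues, foot over 16.5 mm below base_hole and within 4 mm of its axis, bearing on the jig with over 3 N, fingers still on it with over 3 N (value of joint case_lid above 1.82 rad and value of joint cover below 0.015 rad and z of pin_foot in the frame of base_hole below -0.0165 m and horizontal distance between pin_foot and base_hole below 0.004 m and angle between pin's own z axis and vertical below 0.12 rad and horizontal distance between chip and chip_seat below 0.005 m and contact force between pin and jig above 3 N and contact force between the fingers and pin above 3 N); the arm keeps its last pose, push and grip.
It fails at once if a bottle, box, dropper or pipette on the bench is moved by more than 30 mm (distance of any of dropper, bottle, tip_box, pipette_pink, pipette_purple from where it was at the start of the episode above 0.03 m).
It fails at once if the short pin or a vial leaves its place in the foam by more than 15 mm (distance of any of short_pin, vial0, vial1 from where it was at the start of the episode above 0.015 m).
It also fails if it takes over 72 s, if anything falls off the work surface, if the arm or the gripper's body presses on something with over 40 N, if the wrist force passes 120 N, or if a joint passes its speed limit or range.

## Working session

There is one attempt and no reset: what is moved stays moved. The work goes in short steps, Python scripts to look and compute and a tool call to move; the robot and the scene stay as the last step left them, time stands still between calls to the robot, and variables do not carry over. Pictures are saved under pics/ and viewed, at most 10 in all, crops included, and the job is handed in when it is done.

Besides the shell and the picture viewer there is one more tool, called after "Call:" as name(argument=value, ...) on one line, values as JSON. arm_command: Moves the arm, as the interface text tells. Its arguments: {"type":"object","properties":{"plan":{"type":"array","items":{"type":"object","properties":{"jaw":{"type":"number"},"x":{"type":"number"},"y":{"type":"number"},"z":{"type":"number"},"yaw":{"type":"number"}}}}},"required":["plan"]}

```bash
mkdir -p pics; ls; cat > h.py <<'E'
import numpy as np, cv2
from plant import sense, cams, env, spotter
def cloud(d):
    K=d["camera_matrix"]; z=d["range_z"]; v,u=np.mgrid[0:400,0:640]
    X=(u-K[0,2])/K[0,0]*z; Y=-(v-K[1,2])/K[1,1]*z
    P=np.stack([X,Y,-z,np.ones_like(z)],-1)
    W=P@np.linalg.inv(d["world_to_cam"]).T
    W=W[...,:3]; W[z<=0]=np.nan
    return W
def proj(d,p):
    c=d["world_to_cam"]@np.r_[p,1]; K=d["camera_matrix"]
    return K[0,0]*c[0]/-c[2]+K[0,2], K[1,1]*-c[1]/-c[2]+K[1,2]
E
python3 - <<'E'
from h import *
ims=[]
for n in("top","side"):
    d=cams.get_image(n); cv2.imwrite(f"pics/{n}0.png",d["frame"][...,::-1]); print(n,{k:(v.shape if hasattr(v,'shape') else v) for k,v in d.items()}, d["world_to_cam"].round(3).tolist())
    W=cloud(d)
    for nm in("case","case_lid","lid_handle","jig","cover","cover_tongue","dropper","bottle","tip_box","pipette_pink","pipette_purple"):
        for r in spotter.silhouettes(d,nm)[:4]:
            m=r["pixels"]; w=W[m]; w=w[~np.isnan(w[:,0])]
            print(nm,round(r["p"],2),np.round(r["centre"]),m.sum(),np.nanmedian(w,0).round(3) if len(w) else None, np.nanpercentile(w,2,axis=0).round(3) if len(w) else None,np.nanpercentile(w,98,axis=0).round(3) if len(w) else None)
print(sense())
E
```

```text
pics
top {'frame': (400, 640, 3), 'range_z': (400, 640), 'camera_matrix': (3, 3), 'world_to_cam': (4, 4), 'shot': 1} [[0.006, -1.0, -0.004, -0.026], [0.991, 0.005, 0.133, -0.544], [-0.133, -0.005, 0.991, -1.109], [0.0, 0.0, 0.0, 1.0]]
case 0.75 [377. 196.] 4658 [ 0.547 -0.188  0.088] [ 0.465 -0.29   0.031] [ 0.623 -0.084  0.093]
case_lid 0.7 [379. 195.] 4547 [ 0.547 -0.19   0.088] [ 0.463 -0.29   0.057] [ 0.623 -0.086  0.093]
lid_handle 0.86 [374. 199.] 4405 [ 0.548 -0.188  0.088] [ 0.473 -0.288  0.066] [ 0.623 -0.086  0.093]
jig 0.94 [234. 194.] 1584 [0.549 0.19  0.025] [ 0.464  0.138 -0.   ] [0.61  0.243 0.164]
jig 0.59 [412. 295.] 2488 [ 0.291 -0.28   0.048] [ 0.24  -0.359  0.006] [ 0.361 -0.203  0.053]
jig 0.57 [214. 307.] 3497 [0.261 0.241 0.048] [0.151 0.165 0.014] [0.349 0.303 0.053]
cover 0.86 [411. 297.] 2268 [ 0.291 -0.283  0.048] [ 0.24  -0.356  0.038] [ 0.355 -0.2    0.054]
cover 0.84 [211. 311.] 3380 [0.256 0.244 0.048] [ 0.15  0.17 -0.  ] [0.345 0.307 0.053]
cover 0.76 [231. 183.] 631 [0.577 0.183 0.108] [0.547 0.137 0.001] [0.616 0.229 0.166]
cover_tongue 0.91 [414. 29
[... 2947 characters left out ...]
   0.029]
{'clock': 1.2, 'qpos': array([-1.31363401e+00,  4.90925493e-01,  1.55890038e+00,  1.50690680e-05,
        1.09171162e+00, -1.05603891e-01]), 'qvel': array([-0.00063131,  0.00050369, -0.00063712, -0.00111142,  0.00015643,
        0.00036039]), 'joint_torque': array([ 2.53492588e-03, -6.12470555e+01, -2.58421129e+01,  6.92907977e-02,
        4.44806751e-02,  5.09245672e-05]), 'eef_pos': array([ 0.22181588, -0.58433223,  0.17524497]), 'tool_rot': array([9.83595761e-01, 1.80386745e-01, 8.75519513e-06, 2.69949381e-05]), 'wrist_force': array([ 0.11678492, -0.19248362,  0.54530347]), 'moment': array([0.04834152, 0.00816498, 0.02646374]), 'gripper_force': 0.0, 'width': 0.09510358315414784}
```

View pics/top0.png

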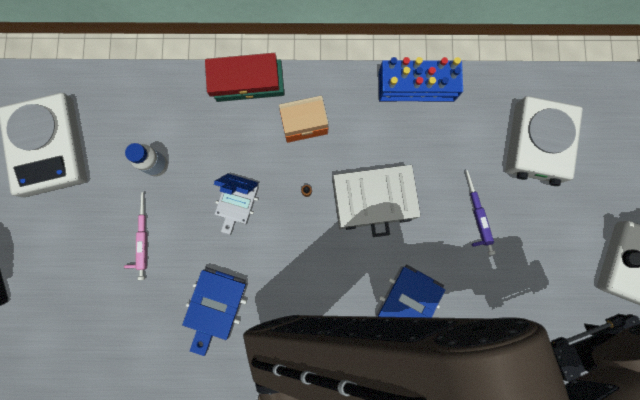

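View pics/side0.png

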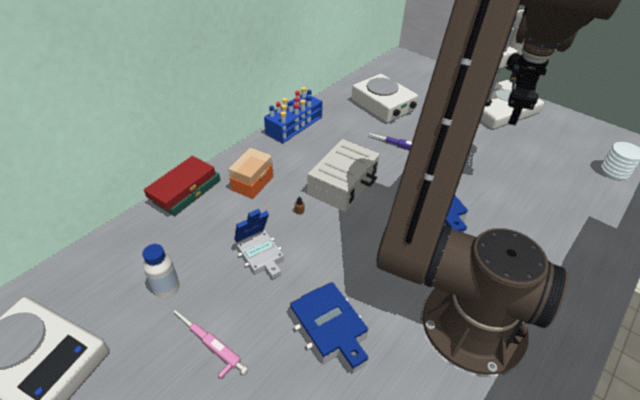

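```bash
cat >> h.py <<'E'
def R2(a): return np.array([[np.cos(a),-np.sin(a)],[np.sin(a),np.cos(a)]])
def fit(P,rects,x0,g=0.001):
    """pose (x,y,yaw) of a union of rectangles [cx,cy,hx,hy] best covering points P (IoU on 2mm-dilated grid)"""
    from scipy.optimize import minimize
    from scipy.spatial import cKDTree
    t=cKDTree(P)
    lo=P.min(0)-.03; hi=P.max(0)+.03
    G=np.stack(np.meshgrid(np.arange(lo[0],hi[0],g),np.arange(lo[1],hi[1],g)),-1).reshape(-1,2)
    occ=t.query(G)[0]<0.0022
    def sd(x):
        L=(G-x[:2])@R2(x[2]); s=np.full(len(G),9.)
        for cx,cy,hx,hy in rects:
            q=np.abs(L-[cx,cy])-[hx+.001,hy+.001]; s=np.minimum(s,q.max(1))
        return s
    def cost(x):
        ins=1/(1+np.exp(sd(x)/.0007)); return -(ins*occ).sum()/((ins+occ-ins*occ).sum())
    best=None
    for da in(-.1,0,.1):
        r=minimize(cost,np.array(x0)+[0,0,da],method="Nelder-Mead",options=dict(initial_simplex=np.array(x0)+[0,0,da]+np.array([[0,0,0],[.01,0,0],[0,.01,0],[0,0,.08]]),xatol=1e-5,fatol=1e-6))
        if best is None or r.fun<best.fun: best=r
    return best.x,-best.fun
E
cat > m.py <<'E'
from h import *
for n in("top","side"):
    d=cams.get_image(n); W=cloud(d); F=W.reshape(-1,3); F=F[~np.isnan(F[:,0])]
    def box(a,b): return F[((F>a)&(F<b)).all(1)]
    c=box([.42,-.33,.084],[.66,-.04,.096]); print(n,"lidtop",len(c),np.median(c[:,2]),fit(c[:,:2],[[0,0,.07,.105]],[.545,-.187,.05]))
    r=cv2.minAreaRect(c[:,:2].astype(np.float32)*1000); print(r)
    hd=box([.42,-.26,.05],[.462,-.12,.08]); print("handle",len(hd),np.median(hd,0),hd.min(0),hd.max(0)) if len(hd) else 0
    j=box([.43,.1,.0195],[.66,.28,.029]); print("jig",len(j),np.median(j[:,2]),fit(j[:,:2],[[0,0,.055,.045],[-.075,0,.02,.013]],[.56,.19,-.25]))
    cv=box([.5,.1,.035],[.7,.28,.2]); 
    U,S,V=np.linalg.svd(cv-cv.mean(0),full_matrices=False); print("cover",len(cv),cv.min(0),cv.max(0),"normal",V[2],S,cv.mean(0))
    for lo,a,b in(("big",[.13,.13,.044],[.37,.33,.058]),("other",[.2,-.4,.044],[.4,-.17,.058])):
        q=box(a,b); print(lo,len(q),cv2.minAreaRect(q[:,:2].astype(np.float32)*1000))
    f=d["frame"]
    if n=="top":
        cr=[f[150:250,180:320],f[150:250,320:460]]
        cv2.imwrite("pics/crop1.png",cv2.resize(np.hstack(cr),(784,280),interpolation=cv2.INTER_CUBIC)[...,::-1])
E
python3 m.py
```

```text
top lidtop 4074 0.08809627531959774 (array([ 0.55243397, -0.18871227,  0.13647508]), np.float64(0.965619533455841))
((552.5009765625, -188.85711669921875), (139.88197326660156, 210.29931640625), 7.813769817352295)
handle 76 [ 0.45219802 -0.19817854  0.06724629] [ 0.44657945 -0.22409246  0.06141108] [ 0.46021585 -0.17848994  0.07084648]
jig 969 0.02352239320312255 (array([ 0.5440109 ,  0.19236269, -0.29766972]), np.float64(0.6944371271603501))
cover 586 [0.54236045 0.1324199  0.03584916] [0.61735344 0.22984255 0.16851888] normal [ 0.87223308 -0.27461808  0.40471515] [0.9941128  0.6226234  0.07422374] [0.57672168 0.18044206 0.10660369]
big 2891 ((241.143798828125, 245.9650421142578), (123.73419189453125, 210.2169952392578), 72.53389739990234)
other 1927 ((276.3899841308594, -283.8951110839844), (125.88848876953125, 150.07252502441406), 62.36148452758789)
side lidtop 1989 0.08901235491279613 (array([ 0.55037069, -0.18691849,  0.14092818]), np.float64(0.7069522917962402))
((550.855712890625, -188.6070556640625), (140.47769165039062, 216.52365112304688), 8.152240753173828)
handle 61 [ 0.45129065 -0.19395104  0.06711837] [ 0.44437    -0.22513252  0.05697259] [ 0.46090988 -0.17457757  0.07238826]
jig 1182 0.02457063996985559 (array([ 0.54579712,  0.19323289, -0.28441829]), np.float64(0.8475773881773195))
cover 617 [0.54096987 0.13666099 0.03518465] [0.61774653 0.23022425 0.17073795] normal [-0.89388142  0.28581911 -0.34537435] [0.99543905 0.63590666 0.07488568] [0.57185386 0.18884613 0.10352269]
big 3345 ((239.8176727294922, 246.81539916992188), (125.2711181640625, 207.70016479492188), 71.67982482910156)
other 174 ((207.56663513183594, -277.70281982421875), (28.043886184692383, 117.62836456298828), 15.417644500732422)
```

View pics/crop1.png

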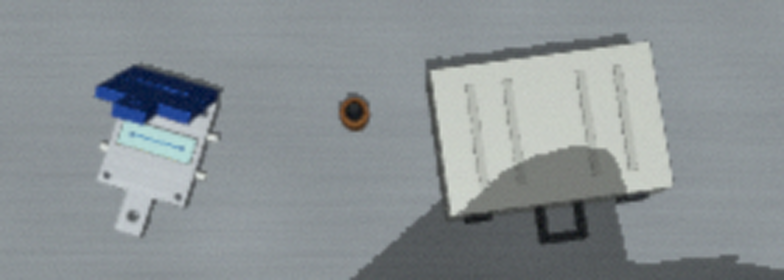

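Possible mix-ups, by top-view pixel:
- **Jigs:** the open one at (235,198) is small; shut ones at (213,308) and (411,293) are larger. I choose (235,198): its base fits 110x90 mm, while the others' plates are 124–126 mm wide.
- **Cases:** the grey one with the handle at (377,196) is meant; the red/green box at (243,75) and the orange tip box at (305,118) are not.

The crop confirms both choices. The handle is at crop (562,222), and the jig's tongue hole at crop (132,215).

```bash
cat >> h.py <<'E'
CASE=np.array([.5525,-.1887,.1366]); JIG=np.array([.545,.193,-.29])
def at(F,p): return np.r_[F[:2]+R2(F[2])@np.array(p[:2]),p[2]]
def head():
    x,y,z,w=sense()["tool_rot"]; return np.arctan2(2*(x*y+z*w),1-2*(y*y+z*z))
def rel(p,h,grasp=True):
    """row to bring grasp point (or TCP) to world p with tool-x heading h"""
    s=sense(); p=np.array(p,float)-s["eef_pos"]
    if grasp: p[2]-=abs(env.pinch_z)
    a=head(); X=np.array([np.cos(a),np.sin(a)]); Y=np.array([np.sin(a),-np.cos(a)])
    dy=(a-h+np.pi)%(2*np.pi)-np.pi
    return [float(round(v,4)) for v in (p[:2]@X,p[:2]@Y,-p[2],dy)]
E
python3 - <<'E'
from h import *
print(env.pinch_z)
p=at(CASE,[-.097,0,.062]); print(p); q=p.copy(); q[2]=.16
print(rel(q,CASE[2]),rel(p,CASE[2]))
E
```

```text
-0.0188
[ 0.45640358 -0.20190903  0.062     ]
[0.355, -0.2743, 0.0341, 0.2262] [0.355, -0.2743, 0.1321, 0.2262]
```

Call:
arm_command(plan=[{"jaw": 0,"x": 0.355,"y": -0.274,"z": 0.034,"yaw": 0.226},{"jaw": 0,"x": 0.355,"y": -0.274,"z": 0.034,"yaw": 0.226},{"jaw": 0,"x": 0.355,"y": -0.274,"z": 0.034,"yaw": 0.226},{"jaw": 0,"x": 0.355,"y": -0.274,"z": 0.034,"yaw": 0.226},{"jaw": 0,"x": 0.355,"y": -0.274,"z": 0.034,"yaw": 0.226},{"jaw": 0,"x": 0.355,"y": -0.274,"z": 0.034,"yaw": 0.226},{"jaw": 0,"x": 0.355,"y": -0.274,"z": 0.034,"yaw": 0.226},{"jaw": 0,"x": 0.355,"y": -0.274,"z": 0.034,"yaw": 0.226},{"jaw": 0,"x": 0.355,"y": -0.274,"z": 0.034,"yaw": 0.226},{"jaw": 0,"x": 0.355,"y": -0.274,"z": 0.034,"yaw": 0.226},{"jaw": 0,"x": 0.355,"y": -0.274,"z": 0.034,"yaw": 0.226},{"jaw": 0,"x": 0.355,"y": -0.274,"z": 0.034,"yaw": 0.226},{"jaw": 0,"x": 0.355,"y": -0.274,"z": 0.034,"yaw": 0.226},{"jaw": 0,"x": 0.355,"y": -0.274,"z": 0.034,"yaw": 0.226},{"jaw": 0,"x": 0.355,"y": -0.274,"z": 0.034,"yaw": 0.226}])

```text
clock: 2.55
eef_pos: [0.4561, -0.2031, 0.1413]
tool_rot: [0.998, 0.068, 0.0, 0.0]
wrist_force: [-0.2, 0.4, -0.2]
width: 0.0949
gripper_force: 0.0
```

```bash
sed -i 's/if n=="top"/if 0/' m.py; python3 - <<'E'
from h import *
p=at(CASE,[-.097,0,.062]); print(sense()["clock"],sense()["eef_pos"],sense()["wrist_force"],rel(p,CASE[2]))
E
python3 m.py | grep -E "lidtop|handle|jig|cover"
```

```text
2.55 [ 0.45612067 -0.2031132   0.14134671] [-0.20073782  0.44787698 -0.22922103] [0.0004, -0.0012, 0.0981, -0.001]
top lidtop 2670 0.0879922065255766 (array([ 0.55375521, -0.1880132 ,  0.14140998]), np.float64(0.6496013097083996))
jig 979 0.02383106771291099 (array([ 0.54395534,  0.19210084, -0.29955675]), np.float64(0.6974285741550758))
cover 586 [0.54240541 0.13247764 0.03529254] [0.61703424 0.22939791 0.17039181] normal [ 0.87117049 -0.27765721  0.40493018] [0.988338   0.62191757 0.07470003] [0.57662874 0.18040496 0.10681053]
side lidtop 1853 0.08901411428090544 (array([ 0.55064823, -0.18689433,  0.13338443]), np.float64(0.6609310130722028))
handle 46 [ 0.45219332 -0.18512305  0.06696939] [ 0.44328785 -0.21521856  0.05808891] [ 0.46170865 -0.17731518  0.07162569]
jig 1188 0.02457688348204723 (array([ 0.54597609,  0.19297102, -0.2859744 ]), np.float64(0.843494057929227))
cover 616 [0.53998312 0.13817703 0.03532071] [0.61816015 0.23158374 0.16932771] normal [-0.89468258  0.28314649 -0.34550129] [0.99405279 0.64022685 0.0760797 ] [0.5720029  0.18893291 0.10336241]
```

Call:
arm_command(plan=[{"jaw": 0,"x": 0,"y": -0.001,"z": 0.04,"yaw": 0},{"jaw": 0,"x": 0,"y": -0.001,"z": 0.07,"yaw": 0},{"jaw": 0,"x": 0,"y": -0.001,"z": 0.097,"yaw": 0},{"jaw": 0,"x": 0,"y": -0.001,"z": 0.097,"yaw": 0},{"jaw": 255,"x": 0,"y": -0.001,"z": 0.097,"yaw": 0},{"jaw": 255,"x": 0,"y": -0.001,"z": 0.097,"yaw": 0},{"jaw": 255,"x": 0,"y": -0.001,"z": 0.097,"yaw": 0},{"jaw": 255,"x": 0,"y": -0.001,"z": 0.097,"yaw": 0},{"jaw": 255,"x": 0,"y": -0.001,"z": 0.097,"yaw": 0},{"jaw": 255,"x": 0,"y": -0.001,"z": 0.097,"yaw": 0}])

```text
clock: 3.48
eef_pos: [0.4566, -0.2013, 0.045]
tool_rot: [0.998, 0.068, 0.001, 0.0]
wrist_force: [-0.5, 0.4, -0.4]
width: 0.0604
gripper_force: 0.0
```

```bash
python3 - <<'E'
import numpy as np
a0=np.arctan2(.012,.167);r=np.hypot(.012,.167)
for t in np.arange(.1,1.81,.1): print(round(t,2),round(.167-r*np.cos(t+a0),3),round(-(r*np.sin(t+a0)-.012),3))
E
```

```text
0.1 0.002 -0.017
0.2 0.006 -0.033
0.3 0.011 -0.049
0.4 0.018 -0.064
0.5 0.026 -0.079
0.6 0.036 -0.092
0.7 0.047 -0.105
0.8 0.059 -0.116
0.9 0.073 -0.126
1.0 0.087 -0.135
1.1 0.102 -0.142
1.2 0.118 -0.148
1.3 0.134 -0.152
1.4 0.15 -0.155
1.5 0.167 -0.155
1.6 0.184 -0.155
1.7 0.2 -0.152
1.8 0.217 -0.148
```

Call:
arm_command(plan=[{"jaw": 255,"x": 0,"y": 0,"z": 0,"yaw": 0},{"jaw": 255,"x": 0,"y": 0,"z": 0,"yaw": 0},{"jaw": 255,"x": 0,"y": 0,"z": 0,"yaw": 0},{"jaw": 255,"x": 0,"y": 0,"z": 0,"yaw": 0},{"jaw": 255,"x": 0,"y": 0,"z": 0,"yaw": 0}])

```text
clock: 3.9
eef_pos: [0.4564, -0.2012, 0.0442]
tool_rot: [0.998, 0.068, -0.0, 0.0]
wrist_force: [0.0, 0.4, 0.1]
width: 0.027
gripper_force: 0.0
```

```bash
python3 - <<'E'
from h import *
d=cams.get_image("side"); W=cloud(d); f=d["frame"][...,::-1]
e=cams.get_image("top"); g=e["frame"][...,::-1]
a=cv2.resize(f[110:260,300:450],(400,400),interpolation=cv2.INTER_CUBIC); b=cv2.resize(g[150:300,300:450],(400,400),interpolation=cv2.INTER_CUBIC)
cv2.imwrite("pics/c2.png",np.hstack([a,b])); s=sense(); print(s["width"],s["gripper_force"],proj(d,s["eef_pos"]),proj(e,s["eef_pos"]))
E
```

```text
0.019196080745851468 0.0 (np.float64(370.16092673015555), np.float64(184.95760506528535)) (np.float64(379.22948787472933), np.float64(232.8420405616907))
```

View pics/c2.png

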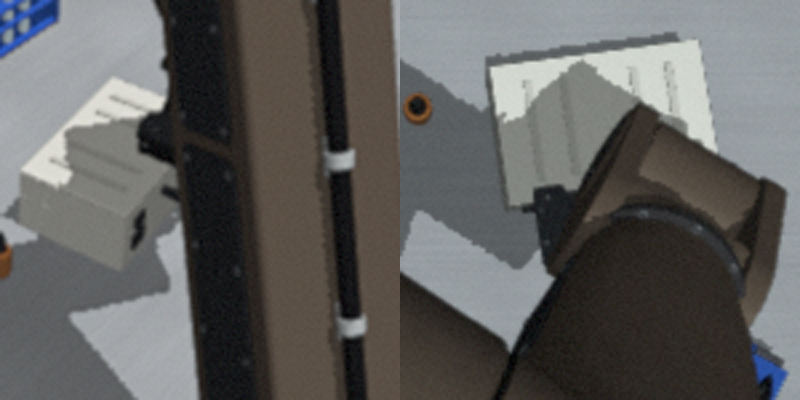

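The arm hides the handle in both views (top crop around (611,221)), and the fingers closed past 46 mm without touching it. I'll raise and check where the fingers and the handle really are.

Call:
arm_command(plan=[{"jaw": 0,"x": 0,"y": 0,"z": 0,"yaw": 0},{"jaw": 0,"x": 0,"y": 0,"z": 0,"yaw": 0},{"jaw": 0,"x": 0,"y": 0,"z": -0.04,"yaw": 0},{"jaw": 0,"x": 0,"y": 0,"z": -0.08,"yaw": 0},{"jaw": 0,"x": -0.02,"y": 0.02,"z": -0.12,"yaw": 0},{"jaw": 0,"x": -0.02,"y": 0.02,"z": -0.16,"yaw": 0},{"jaw": 0,"x": -0.02,"y": 0.02,"z": -0.2,"yaw": 0},{"jaw": 0,"x": -0.02,"y": 0.02,"z": -0.2,"yaw": 0}])

```text
clock: 4.67
eef_pos: [0.441, -0.2253, 0.2511]
tool_rot: [0.998, 0.068, 0.004, 0.003]
wrist_force: [-0.2, 0.1, -0.1]
width: 0.0667
gripper_force: 0.0
```

```bash
python3 - <<'E'
from h import *
d=cams.get_image("side"); f=d["frame"][...,::-1].copy()
e=cams.get_image("top"); g=e["frame"][...,::-1].copy()
s=sense(); print(s["eef_pos"],s["width"])
for h in (0,):
  a=head();Y=np.array([np.sin(a),-np.cos(a),0]);
  for k in(-1,1):
    p=s["eef_pos"]+k*s["width"]/2*Y
    for (dd,im) in((d,f),(e,g)):
        u,v=proj(dd,p); print(u,v); cv2.circle(im,(int(u),int(v)),1,(0,255,0),-1)
  for c in ([-.106,.023,.068],[-.106,-.023,.068],[-.07,.105,.088],[-.07,-.105,.088]):
    for (dd,im) in((d,f),(e,g)):
        u,v=proj(dd,at(CASE,c)); cv2.circle(im,(int(u),int(v)),1,(0,0,255),-1)
A=cv2.resize(f[90:240,300:450],(400,400),interpolation=cv2.INTER_CUBIC); B=cv2.resize(g[150:300,300:450],(400,400),interpolation=cv2.INTER_CUBIC)
cv2.imwrite("pics/c3.png",np.hstack([A,B]))
E
```

```text
[ 0.43960441 -0.22403879  0.24565708] 0.07493133553934349
381.3026510952998 137.4524946466324
386.7829102160964 237.53889733662123
393.11439582416745 124.27380613408096
420.2851714821044 233.09960981882318
```

View pics/c3.png

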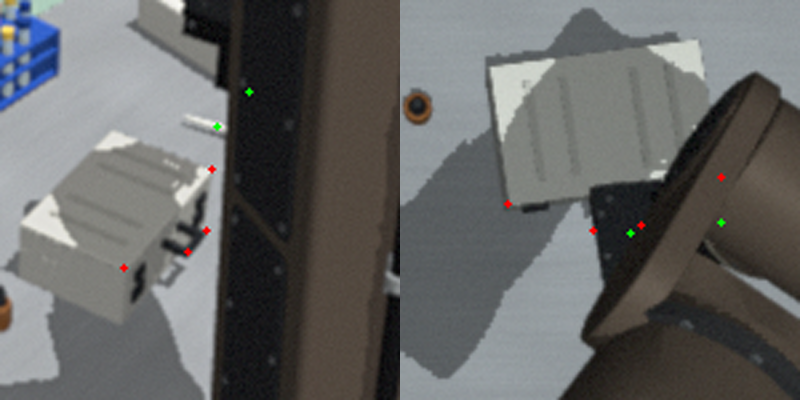

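The side crop shows the dark loop handle at about (180,235), where predicted (red dots), but the arm still hides the fingers. I'll measure the gripper body's edges from the depth image.

```bash
python3 - <<'E'
from h import *
e=cams.get_image("top"); W=cloud(e); s=sense(); print(s["eef_pos"],s["width"],head(),s["qpos"])
w=W[218:256,368:396].reshape(-1,3); w=w[~np.isnan(w[:,0])]
L=(w[:,:2]-s["eef_pos"][:2])@R2(head()); 
m=(w[:,2]>.2)
print(m.sum()); 
for q in (0,5,25,50,75,95,100): print(q,np.percentile(L[m],q,axis=0).round(3),np.percentile(w[m,2],q).round(3))
d=cams.get_image("side"); W=cloud(d).reshape(-1,3); W=W[~np.isnan(W[:,0])]
h=at(CASE,[-.09,0,.062]); k=(np.abs(W-h)<[.03,.04,.02]).all(1); L=(W[k][:,:2]-CASE[:2])@R2(CASE[2]); o=np.c_[L,W[k][:,2]]; o=o[o[:,0]<-.075]; print(len(o)); print((o[np.argsort(o[:,1])][::4]*1000).round().tolist())
E
```

```text
[ 0.43907052 -0.22355998  0.24399455] 0.07892817463161596 0.13679092873887413 [-6.05066127e-01  2.30166032e-01  1.77698162e+00 -6.95018541e-05
  1.13399901e+00  8.28968709e-01]
857
0 [-0.032  0.04 ] 0.383
5 [-0.029  0.052] 0.397
25 [-0.017  0.071] 0.404
50 [-0.001  0.083] 0.406
75 [0.017 0.093] 0.571
95 [0.03  0.105] 0.639
100 [0.034 0.109] 0.642
105
[[-95.0, -25.0, 66.0], [-75.0, -21.0, 67.0], [-105.0, -19.0, 67.0], [-84.0, -18.0, 69.0], [-78.0, -17.0, 67.0], [-92.0, -16.0, 63.0], [-86.0, -14.0, 69.0], [-94.0, -14.0, 61.0], [-79.0, -13.0, 67.0], [-105.0, -13.0, 63.0], [-102.0, -9.0, 73.0], [-105.0, -4.0, 66.0], [-101.0, 1.0, 68.0], [-104.0, 8.0, 69.0], [-106.0, 11.0, 69.0], [-104.0, 14.0, 66.0], [-88.0, 15.0, 67.0], [-76.0, 18.0, 59.0], [-86.0, 19.0, 69.0], [-87.0, 20.0, 66.0], [-83.0, 21.0, 69.0], [-84.0, 22.0, 66.0], [-94.0, 22.0, 71.0], [-92.0, 22.0, 58.0], [-103.0, 23.0, 60.0], [-86.0, 23.0, 60.0], [-98.0, 28.0, 65.0]]
```

The handle and gripper body are both where I computed, so the missed contact is unexplained. The jig is in clear view, so I'll go to the cover tongue next and check the finger geometry there.

```bash
cat >> h.py <<'E'
JIG=np.array([.5453,.193,-.29])
def tongue(t): return at(JIG,[.055-.139*np.cos(t)+.006*np.sin(t),0,.024+.139*np.sin(t)+.006*np.cos(t)])
E
python3 - <<'E'
from h import *
p=tongue(1.19); print(p); p[2]=.215; print(rel(p,JIG[2]))
E
```

```text
[0.55383747 0.19045231 0.15527325]
[0.1704, -0.3942, 0.0469, 0.4268]
```

Call:
arm_command(plan=[{"jaw": 0,"x": 0.04,"y": -0.09,"z": 0.0,"yaw": 0.0},{"jaw": 0,"x": 0.17,"y": -0.394,"z": 0.03,"yaw": 0.427},{"jaw": 0,"x": 0.17,"y": -0.394,"z": 0.03,"yaw": 0.427},{"jaw": 0,"x": 0.17,"y": -0.394,"z": 0.03,"yaw": 0.427},{"jaw": 0,"x": 0.17,"y": -0.394,"z": 0.03,"yaw": 0.427},{"jaw": 0,"x": 0.17,"y": -0.394,"z": 0.03,"yaw": 0.427},{"jaw": 0,"x": 0.17,"y": -0.394,"z": 0.03,"yaw": 0.427},{"jaw": 0,"x": 0.17,"y": -0.394,"z": 0.03,"yaw": 0.427},{"jaw": 0,"x": 0.17,"y": -0.394,"z": 0.03,"yaw": 0.427},{"jaw": 0,"x": 0.17,"y": -0.394,"z": 0.03,"yaw": 0.427},{"jaw": 0,"x": 0.17,"y": -0.394,"z": 0.03,"yaw": 0.427},{"jaw": 0,"x": 0.17,"y": -0.394,"z": 0.03,"yaw": 0.427},{"jaw": 0,"x": 0.17,"y": -0.394,"z": 0.03,"yaw": 0.427},{"jaw": 0,"x": 0.17,"y": -0.394,"z": 0.03,"yaw": 0.427}])

```text
clock: 6.03
eef_pos: [0.5532, 0.1895, 0.2126]
tool_rot: [0.99, -0.144, -0.001, 0.001]
wrist_force: [-0.2, -0.0, 0.6]
width: 0.0953
gripper_force: 0.0
```

```bash
python3 - <<'E'
from h import *
s=sense(); print(s["eef_pos"],s["width"],head())
d=cams.get_image("side"); f=d["frame"][...,::-1].copy(); W=cloud(d)
a=head();Y=np.array([np.sin(a),-np.cos(a),0])
for k in(-1,0,1):
    u,v=proj(d,s["eef_pos"]+k*s["width"]/2*Y); print(u,v); cv2.circle(f,(int(u),int(v)),1,(0,255,0),-1)
u,v=proj(d,tongue(1.19)); cv2.circle(f,(int(u),int(v)),1,(0,0,255),-1)
cv2.imwrite("pics/c4.png",cv2.resize(f[110:290,180:400],(733,600),interpolation=cv2.INTER_CUBIC))
E
```

```text
[0.55322558 0.18945729 0.21259504] 0.09525631558616982 -0.2896445323602922
234.88223732697367 205.26251886073302
252.5700792467547 197.9521815145192
269.6566168192302 190.8903616328148
```

View pics/c4.png

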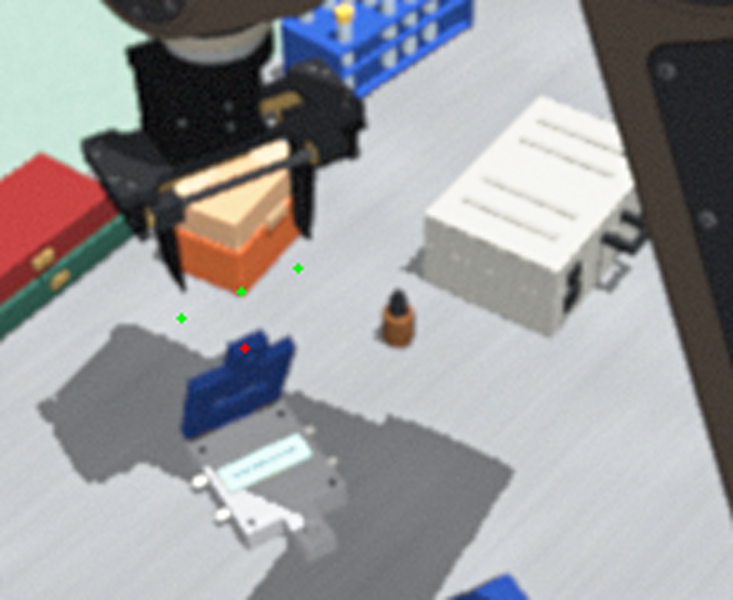

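The fingertips (crop (184,290) and (308,238)) show about 30 crop pixels above the projected TCP level, which explains the miss. I'll measure the offset from depth.

```bash
cat > tip.py <<'E'
from h import *
for n in("side","top"):
    s=sense(); d=cams.get_image(n); W=cloud(d).reshape(-1,3); W=W[~np.isnan(W[:,0])]
    a=head(); D=W-s["eef_pos"]; L=np.c_[D[:,:2]@R2(a),D[:,2]]
    m=(np.abs(L[:,0])<.03)&(np.abs(L[:,1])<.075)&(L[:,2]>-.03)&(L[:,2]<.09)
    L=L[m]; W=W[m]
    for sg in(-1,1):
        q=L[(L[:,1]*sg>.0)]; 
        if len(q): 
            lo=q[np.argsort(q[:,2])][:40:4]; print(n,sg,len(q)); print((lo*1000).round().tolist())
print(sense()["width"])
E
python3 tip.py
```

```text
side -1 110
[[-6.0, -50.0, 40.0], [9.0, -50.0, 41.0], [-3.0, -49.0, 44.0], [7.0, -49.0, 46.0], [-9.0, -49.0, 49.0], [-9.0, -49.0, 52.0], [-6.0, -48.0, 53.0], [-6.0, -49.0, 56.0], [-13.0, -50.0, 58.0], [-7.0, -48.0, 60.0]]
side 1 80
[[-11.0, 48.0, 40.0], [-12.0, 48.0, 43.0], [-13.0, 48.0, 48.0], [-10.0, 48.0, 52.0], [-14.0, 50.0, 53.0], [-12.0, 49.0, 57.0], [-15.0, 52.0, 61.0], [-12.0, 53.0, 62.0], [6.0, 54.0, 64.0], [-2.0, 55.0, 68.0]]
0.09496678895432348
```

Call:
arm_command(plan=[{"jaw": 132,"x": 0,"y": 0,"z": 0,"yaw": 0},{"jaw": 132,"x": 0,"y": 0,"z": 0,"yaw": 0},{"jaw": 132,"x": 0,"y": 0,"z": 0,"yaw": 0},{"jaw": 132,"x": 0,"y": 0,"z": 0,"yaw": 0},{"jaw": 132,"x": 0,"y": 0,"z": 0,"yaw": 0},{"jaw": 132,"x": 0,"y": 0,"z": 0,"yaw": 0},{"jaw": 132,"x": 0,"y": 0,"z": 0,"yaw": 0},{"jaw": 132,"x": 0,"y": 0,"z": 0,"yaw": 0}])

```text
clock: 6.85
eef_pos: [0.5539, 0.1898, 0.2142]
tool_rot: [0.989, -0.145, 0.0, 0.0]
wrist_force: [-0.7, -0.6, 0.3]
width: 0.0485
gripper_force: 0.0
```

```bash
python3 tip.py
```

```text
side -1 112
[[-9.0, -28.0, 39.0], [3.0, -26.0, 43.0], [5.0, -25.0, 45.0], [-11.0, -27.0, 47.0], [-11.0, -30.0, 49.0], [-13.0, -27.0, 52.0], [-13.0, -27.0, 55.0], [-2.0, -25.0, 57.0], [-13.0, -27.0, 58.0], [-13.0, -30.0, 60.0]]
side 1 84
[[-3.0, 27.0, 41.0], [-11.0, 23.0, 43.0], [-13.0, 29.0, 50.0], [-11.0, 30.0, 52.0], [3.0, 31.0, 54.0], [-14.0, 26.0, 56.0], [-13.0, 25.0, 60.0], [-10.0, 31.0, 62.0], [-13.0, 30.0, 64.0], [-12.0, 29.0, 65.0]]
0.04645452366183971
```

```bash
cat >> h.py <<'E'
OFF=.038  # real fingertips are this much behind (above) the reported TCP
_rel=rel
def rel(p,h): 
    p=np.array(p,float); p[2]-=OFF; return _rel(p,h)
E
python3 - <<'E'
from h import *
print(sense()["eef_pos"],rel(tongue(1.19),JIG[2]))
E
```

```text
[0.5539605  0.18981005 0.21421511] [-0.0003, -0.0006, 0.1157, -0.0001]
```

Call:
arm_command(plan=[{"jaw": 120,"x": 0,"y": 0,"z": 0.035,"yaw": 0},{"jaw": 120,"x": 0,"y": 0,"z": 0.07,"yaw": 0},{"jaw": 120,"x": 0,"y": 0,"z": 0.095,"yaw": 0},{"jaw": 120,"x": 0,"y": 0,"z": 0.11,"yaw": 0},{"jaw": 255,"x": 0,"y": 0,"z": 0.11,"yaw": 0},{"jaw": 255,"x": 0,"y": 0,"z": 0.11,"yaw": 0},{"jaw": 255,"x": 0,"y": 0,"z": 0.11,"yaw": 0},{"jaw": 255,"x": 0,"y": 0,"z": 0.11,"yaw": 0},{"jaw": 255,"x": 0,"y": 0,"z": 0.11,"yaw": 0}])

```text
clock: 7.7
eef_pos: [0.5553, 0.1912, 0.1057]
tool_rot: [0.989, -0.145, 0.002, -0.002]
wrist_force: [4.5, 9.0, -4.2]
width: 0.0296
gripper_force: 30.0
```

```bash
python3 - <<'E'
import numpy as np
t0=1.19
for t in np.arange(1.1,0,-.1): print(round(t,2),round(-.145*(np.cos(t)-np.cos(t0))+.006*(np.sin(t)-np.sin(t0)),4),round(-.145*(np.sin(t)-np.sin(t0))-.006*(np.cos(t)-np.cos(t0)),4))
E
```

```text
1.1 -0.0121 0.0049
1.0 -0.025 0.0116
0.9 -0.0371 0.0195
0.8 -0.0484 0.0286
0.7 -0.0587 0.0388
0.6 -0.068 0.05
0.5 -0.0761 0.0621
0.4 -0.0829 0.0749
0.3 -0.0884 0.0883
0.2 -0.0926 0.1022
0.1 -0.0954 0.1164
```

Call:
arm_command(plan=[{"jaw": 255,"x": 0,"y": -0.002,"z": 0,"yaw": 0},{"jaw": 255,"x": -0.006,"y": -0.002,"z": 0.002,"yaw": 0},{"jaw": 255,"x": -0.012,"y": -0.002,"z": 0.005,"yaw": 0},{"jaw": 255,"x": -0.018,"y": -0.002,"z": 0.008,"yaw": 0},{"jaw": 255,"x": -0.025,"y": -0.002,"z": 0.0115,"yaw": 0},{"jaw": 255,"x": -0.031,"y": -0.002,"z": 0.0155,"yaw": 0},{"jaw": 255,"x": -0.037,"y": -0.002,"z": 0.0195,"yaw": 0},{"jaw": 255,"x": -0.043,"y": -0.002,"z": 0.024,"yaw": 0},{"jaw": 255,"x": -0.0485,"y": -0.002,"z": 0.0285,"yaw": 0},{"jaw": 255,"x": -0.0535,"y": -0.002,"z": 0.0335,"yaw": 0},{"jaw": 255,"x": -0.0585,"y": -0.002,"z": 0.039,"yaw": 0}])

```text
clock: 8.62
eef_pos: [0.4983, 0.2081, 0.0666]
tool_rot: [0.99, -0.144, 0.001, 0.0]
wrist_force: [-3.6, -6.2, 4.9]
width: 0.0295
gripper_force: 30.0
```

Call:
arm_command(plan=[{"jaw": 255,"x": -0.005,"y": 0.001,"z": 0.0055,"yaw": 0},{"jaw": 255,"x": -0.009,"y": 0.001,"z": 0.011,"yaw": 0},{"jaw": 255,"x": -0.0135,"y": 0.001,"z": 0.017,"yaw": 0},{"jaw": 255,"x": -0.0175,"y": 0.001,"z": 0.0235,"yaw": 0},{"jaw": 255,"x": -0.021,"y": 0.001,"z": 0.03,"yaw": 0},{"jaw": 255,"x": -0.024,"y": 0.001,"z": 0.036,"yaw": 0},{"jaw": 255,"x": -0.027,"y": 0.001,"z": 0.043,"yaw": 0},{"jaw": 255,"x": -0.0297,"y": 0.001,"z": 0.0495,"yaw": 0},{"jaw": 255,"x": -0.032,"y": 0.001,"z": 0.0565,"yaw": 0},{"jaw": 255,"x": -0.034,"y": 0.001,"z": 0.0635,"yaw": 0},{"jaw": 255,"x": -0.0355,"y": 0.001,"z": 0.0705,"yaw": 0},{"jaw": 255,"x": -0.0365,"y": 0.001,"z": 0.0775,"yaw": 0},{"jaw": 255,"x": -0.0365,"y": 0.001,"z": 0.0775,"yaw": 0}])

```text
clock: 9.7
eef_pos: [0.4631, 0.2181, -0.0138]
tool_rot: [0.989, -0.145, -0.0, 0.0]
wrist_force: [0.6, 5.8, 0.4]
width: 0.0296
gripper_force: 30.0
```

```bash
python3 - <<'E'
from h import *
s=sense(); print(s["wrist_force"])
d=cams.get_image("side"); W=cloud(d); F=W.reshape(-1,3); F=F[~np.isnan(F[:,0])]
for r in spotter.silhouettes(d,"cover"):
    w=W[r["pixels"]]; w=w[~np.isnan(w[:,0])]; c=np.median(w,0)
    if abs(c[1]-.19)<.06:
        L=(w[:,:2]-JIG[:2])@R2(JIG[2]); m=(np.abs(L[:,1])<.04)&(np.abs(L[:,0])<.05)&(w[:,2]>.03); 
        A=np.c_[L[m],np.ones(m.sum())]; print(r["p"],m.sum(),np.linalg.lstsq(A,w[m,2],rcond=None)[0])
E
```

```text
[0.57760703 5.78708751 0.35972255]
0.62 78 [-0.06798902  0.02410722  0.03996043]
```

Call:
arm_command(plan=[{"jaw": 0,"x": 0,"y": 0,"z": 0,"yaw": 0},{"jaw": 0,"x": 0,"y": 0,"z": 0,"yaw": 0},{"jaw": 0,"x": 0,"y": 0,"z": 0,"yaw": 0},{"jaw": 0,"x": 0,"y": 0,"z": -0.03,"yaw": 0},{"jaw": 0,"x": 0,"y": 0,"z": -0.07,"yaw": 0},{"jaw": 0,"x": 0,"y": 0,"z": -0.11,"yaw": 0},{"jaw": 0,"x": 0,"y": 0,"z": -0.14,"yaw": 0},{"jaw": 0,"x": 0,"y": 0,"z": -0.14,"yaw": 0}])

```text
clock: 10.47
eef_pos: [0.4654, 0.2185, 0.133]
tool_rot: [0.989, -0.145, 0.004, -0.002]
wrist_force: [0.5, 0.4, 0.0]
width: 0.0775
gripper_force: 0.0
```

```bash
python3 - <<'E'
from h import *
s=sense(); p=at(CASE,[-.097,0,.062]); q=p.copy(); q[2]=.15
print(s["eef_pos"],s["clock"],s["wrist_force"],rel(q,CASE[2]),rel(p,CASE[2]))
E
```

```text
[0.46539569 0.21847338 0.13297722] 10.4667 [0.53195588 0.40072949 0.03765893] [0.1117, 0.4054, 0.0398, -0.4269] [0.1117, 0.4054, 0.1278, -0.4269]
```

Call:
arm_command(plan=[{"jaw": 0,"x": 0.112,"y": 0.405,"z": 0.03,"yaw": -0.427},{"jaw": 0,"x": 0.112,"y": 0.405,"z": 0.03,"yaw": -0.427},{"jaw": 0,"x": 0.112,"y": 0.405,"z": 0.03,"yaw": -0.427},{"jaw": 0,"x": 0.112,"y": 0.405,"z": 0.03,"yaw": -0.427},{"jaw": 0,"x": 0.112,"y": 0.405,"z": 0.03,"yaw": -0.427},{"jaw": 0,"x": 0.112,"y": 0.405,"z": 0.03,"yaw": -0.427},{"jaw": 0,"x": 0.112,"y": 0.405,"z": 0.03,"yaw": -0.427},{"jaw": 0,"x": 0.112,"y": 0.405,"z": 0.03,"yaw": -0.427},{"jaw": 0,"x": 0.112,"y": 0.405,"z": 0.03,"yaw": -0.427},{"jaw": 0,"x": 0.112,"y": 0.405,"z": 0.03,"yaw": -0.427},{"jaw": 0,"x": 0.112,"y": 0.405,"z": 0.03,"yaw": -0.427},{"jaw": 0,"x": 0.112,"y": 0.405,"z": 0.03,"yaw": -0.427},{"jaw": 0,"x": 0.112,"y": 0.405,"z": 0.03,"yaw": -0.427},{"jaw": 0,"x": 0.112,"y": 0.405,"z": 0.03,"yaw": -0.427}])

```text
clock: 11.63
eef_pos: [0.4541, -0.2015, 0.0973]
tool_rot: [0.998, 0.068, -0.0, -0.0]
wrist_force: [-0.5, 1.0, -0.1]
width: 0.0951
gripper_force: 0.0
```

```bash
python3 - <<'E'
from h import *
s=sense(); p=at(CASE,[-.097,0,.062])
print(s["eef_pos"],s["clock"],s["width"],rel(p,CASE[2]))
for n in("top","side"):
    d=cams.get_image(n); W=cloud(d); F=W.reshape(-1,3); F=F[~np.isnan(F[:,0])]
    L=np.c_[(F[:,:2]-JIG[:2])@R2(JIG[2]),F[:,2]]
    m=(np.abs(L[:,1])<.043)&(np.abs(L[:,0])<.05)&(L[:,2]>.03)&(L[:,2]<.08)
    print(n,"cover plane",m.sum(),np.linalg.lstsq(np.c_[L[m][:,:2],np.ones(m.sum())],L[m][:,2],rcond=None)[0])
    c=F[(F[:,0]>.43)&(F[:,0]<.64)&(F[:,1]>.1)&(F[:,1]<.28)&(F[:,2]>.029)&(F[:,2]<.06)]
    print(fit(c[:,:2],[[0,0,.055,.045],[-.075,0,.02,.015]],JIG))
    f=d["frame"][...,::-1]; u,v=map(int,proj(d,at(JIG,[-.02,0,.04])))
    cv2.imwrite(f"pics/j_{n}.png",cv2.resize(f[v-40:v+40,u-40:u+40],(400,400),interpolation=cv2.INTER_CUBIC)); 
    for x in([-.077,0,.041],): print(proj(d,at(JIG,x)),(np.array(proj(d,at(JIG,x)))-[u-40,v-40])*5)
a=[cv2.imread(f"pics/j_{n}.png") for n in("top","side")]; cv2.imwrite("pics/c5.png",np.hstack(a))
E
```

```text
[ 0.45412787 -0.20154857  0.0973091 ] 11.6333 0.09514653182125211 [0.0022, 0.0007, 0.0921, -0.0001]
top cover plane 1129 [-0.07818881 -0.00112725  0.03901452]
(array([ 0.54752949,  0.19173645, -0.28348083]), np.float64(0.9364775552237267))
(np.float64(225.3907708115461), np.float64(226.45659879720836)) [166.95385406 302.28299399]
side cover plane 852 [-0.07134096  0.00666087  0.04025273]
(array([ 0.54622451,  0.19304772, -0.28561683]), np.float64(0.8530050500220931))
(np.float64(272.584856241849), np.float64(264.4895284297952)) [252.92428121 272.44764215]
```

View pics/c5.png

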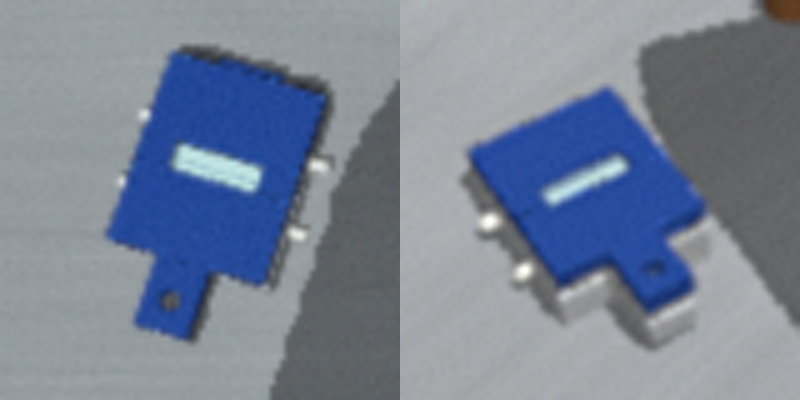

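The hole shows at top crop (169,300), and the prediction was (167,302), so the jig pose is good to about 1 mm. The cover stands at about 0.07 rad. Back to the handle, with the corrected depth.

Call:
arm_command(plan=[{"jaw": 0,"x": 0.002,"y": 0.001,"z": 0.04,"yaw": 0},{"jaw": 0,"x": 0.002,"y": 0.001,"z": 0.07,"yaw": 0},{"jaw": 0,"x": 0.002,"y": 0.001,"z": 0.092,"yaw": 0},{"jaw": 0,"x": 0.002,"y": 0.001,"z": 0.092,"yaw": 0},{"jaw": 255,"x": 0.002,"y": 0.001,"z": 0.092,"yaw": 0},{"jaw": 255,"x": 0.002,"y": 0.001,"z": 0.092,"yaw": 0},{"jaw": 255,"x": 0.002,"y": 0.001,"z": 0.092,"yaw": 0},{"jaw": 255,"x": 0.002,"y": 0.001,"z": 0.092,"yaw": 0},{"jaw": 255,"x": 0.002,"y": 0.001,"z": 0.092,"yaw": 0},{"jaw": 255,"x": 0.002,"y": 0.001,"z": 0.092,"yaw": 0},{"jaw": 255,"x": 0.002,"y": 0.001,"z": 0.092,"yaw": 0},{"jaw": 255,"x": 0.002,"y": 0.001,"z": 0.092,"yaw": 0},{"jaw": 255,"x": 0.002,"y": 0.001,"z": 0.092,"yaw": 0}])

```text
clock: 12.82
eef_pos: [0.4564, -0.2016, 0.0059]
tool_rot: [0.998, 0.068, -0.0, -0.001]
wrist_force: [1.9, 10.6, 5.4]
width: 0.0452
gripper_force: 30.0
```

Call:
arm_command(plan=[{"jaw": 255,"x": 0.0005,"y": -0.001,"z": -0.008,"yaw": 0},{"jaw": 255,"x": 0.002,"y": -0.001,"z": -0.017,"yaw": 0},{"jaw": 255,"x": 0.004,"y": -0.001,"z": -0.025,"yaw": 0},{"jaw": 255,"x": 0.006,"y": -0.001,"z": -0.033,"yaw": 0},{"jaw": 255,"x": 0.0085,"y": -0.001,"z": -0.041,"yaw": 0},{"jaw": 255,"x": 0.011,"y": -0.001,"z": -0.049,"yaw": 0},{"jaw": 255,"x": 0.018,"y": -0.001,"z": -0.064,"yaw": 0},{"jaw": 255,"x": 0.026,"y": -0.001,"z": -0.079,"yaw": 0},{"jaw": 255,"x": 0.036,"y": -0.001,"z": -0.092,"yaw": 0},{"jaw": 255,"x": 0.047,"y": -0.001,"z": -0.105,"yaw": 0}])

```text
clock: 13.65
eef_pos: [0.5032, -0.195, 0.1118]
tool_rot: [0.998, 0.068, -0.0, -0.0]
wrist_force: [4.0, 5.1, -8.9]
width: 0.0455
gripper_force: 30.0
```

Call:
arm_command(plan=[{"jaw": 255,"x": 0.012,"y": 0,"z": -0.011,"yaw": 0},{"jaw": 255,"x": 0.026,"y": 0,"z": -0.021,"yaw": 0},{"jaw": 255,"x": 0.04,"y": 0,"z": -0.03,"yaw": 0},{"jaw": 255,"x": 0.055,"y": 0,"z": -0.037,"yaw": 0},{"jaw": 255,"x": 0.071,"y": 0,"z": -0.043,"yaw": 0},{"jaw": 255,"x": 0.087,"y": 0,"z": -0.047,"yaw": 0},{"jaw": 255,"x": 0.103,"y": 0,"z": -0.05,"yaw": 0},{"jaw": 255,"x": 0.12,"y": 0,"z": -0.05,"yaw": 0},{"jaw": 255,"x": 0.137,"y": 0,"z": -0.05,"yaw": 0},{"jaw": 255,"x": 0.153,"y": 0,"z": -0.047,"yaw": 0},{"jaw": 255,"x": 0.153,"y": 0,"z": -0.047,"yaw": 0}])

```text
clock: 14.57
eef_pos: [0.6575, -0.1736, 0.1593]
tool_rot: [0.998, 0.069, 0.002, 0.0]
wrist_force: [-0.2, 6.3, 9.4]
width: 0.0459
gripper_force: 30.0
```

Call:
arm_command(plan=[{"jaw": 0,"x": 0,"y": 0,"z": 0,"yaw": 0},{"jaw": 0,"x": 0,"y": 0,"z": 0,"yaw": 0},{"jaw": 0,"x": 0,"y": 0,"z": 0,"yaw": 0},{"jaw": 0,"x": 0,"y": 0,"z": 0,"yaw": 0},{"jaw": 0,"x": 0,"y": 0,"z": 0,"yaw": 0},{"jaw": 0,"x": 0,"y": 0,"z": -0.04,"yaw": 0},{"jaw": 0,"x": -0.03,"y": 0,"z": -0.06,"yaw": 0},{"jaw": 0,"x": -0.06,"y": 0.01,"z": -0.06,"yaw": 0},{"jaw": 0,"x": -0.2,"y": 0.15,"z": -0.04,"yaw": 0},{"jaw": 0,"x": -0.2,"y": 0.15,"z": -0.04,"yaw": 0},{"jaw": 0,"x": -0.2,"y": 0.15,"z": -0.04,"yaw": 0},{"jaw": 60,"x": -0.2,"y": 0.15,"z": -0.04,"yaw": 0},{"jaw": 140,"x": -0.2,"y": 0.15,"z": -0.04,"yaw": 0},{"jaw": 140,"x": -0.2,"y": 0.15,"z": -0.04,"yaw": 0},{"jaw": 140,"x": -0.2,"y": 0.15,"z": -0.04,"yaw": 0}])

```text
clock: 15.82
eef_pos: [0.4759, -0.3518, 0.1977]
tool_rot: [0.998, 0.067, -0.0, -0.0]
wrist_force: [0.1, 1.0, -0.0]
width: 0.0737
gripper_force: 0.0
```

```bash
cat > pin.py <<'E'
from h import *
JIG=np.array([.5462,.1925,-.286])
ims=[]
for n in("top","side"):
    d=cams.get_image(n); W=cloud(d); f=d["frame"][...,::-1].copy()
    hsv=cv2.cvtColor(d["frame"],cv2.COLOR_RGB2HSV)
    F=W; L=np.concatenate([(F[...,:2]-CASE[:2])@R2(CASE[2]),F[...,2:]],-1)
    ins=(np.abs(L[...,0])<.06)&(np.abs(L[...,1])<.095)&(L[...,2]>.03)&(L[...,2]<.12)
    red=ins&((hsv[...,0]<8)|(hsv[...,0]>172))&(hsv[...,1]>120)&(hsv[...,2]>60)
    t=L[red]; print(n,"red",red.sum(),np.median(t,0) if len(t) else "", t.min(0) if len(t) else "", t.max(0) if len(t) else "")
    hi=L[ins&(L[...,2]>.065)]; print("high",len(hi)); 
    for y in(.045,-.045):
        q=hi[(np.abs(hi[:,1]-y)<.02)&(hi[:,0]<.01)]
        if len(q): print(y,len(q),np.median(q,0),q.min(0),q.max(0))
    fo=L[ins&(L[...,2]<.05)]; print("foam z",np.median(fo[:,2]) if len(fo) else "")
    for nm in("pin","short_pin"):
        for r in spotter.silhouettes(d,nm)[:2]:
            l=L[r["pixels"]]; print(nm,r["p"],np.round(r["centre"]),r["pixels"].sum(),np.nanmedian(l,0))
    ld=L[(L[...,0]>.06)&(L[...,0]<.2)&(np.abs(L[...,1])<.08)&(L[...,2]>.1)&(L[...,2]<.25)]
    print("lid",len(ld),ld.min(0) if len(ld) else "",ld.max(0) if len(ld) else "")
    u,v=map(int,proj(d,at(CASE,[.0,0,.05])))
    ims.append(cv2.resize(f[v-55:v+55,u-55:u+55],(400,400),interpolation=cv2.INTER_CUBIC))
cv2.imwrite("pics/c6.png",np.hstack(ims))
s=sense(); print(s["eef_pos"],s["clock"],s["width"])
E
python3 pin.py
```

```text
top red 70 [-0.01544293  0.0458141   0.07417789] [-0.02549995  0.02899757  0.03673686] [0.00017299 0.05689725 0.07906932]
high 121
0.045 59 [-0.0154326   0.04553716  0.07456312] [-0.02497703  0.03361862  0.06646117] [-0.00457223  0.05689725  0.07906932]
-0.045 62 [-0.01514598 -0.04451973  0.07456182] [-0.02521413 -0.0562438   0.06525722] [-0.00345268 -0.03402868  0.07921322]
foam z 0.039243027427055654
pin 0.58 [234. 200.] 1514 [0.04099162 0.38172759 0.03946111]
pin 0.54 [234. 202.] 1673 [0.03915756 0.38007706 0.03890347]
short_pin 0.73 [307. 190.] 121 [0.04317528 0.18138548 0.03505112]
lid 1202 [ 0.11323724 -0.07994266  0.10003608] [0.15179854 0.07999825 0.2186218 ]
side red 71 [-0.01718942  0.04937104  0.0697068 ] [-0.02644917 -0.00216392  0.03947896] [0.01390447 0.05906017 0.07908843]
high 88
0.045 46 [-0.01732707  0.04856504  0.0743591 ] [-0.02644917  0.03338557  0.065604  ] [-0.00362333  0.05906017  0.07908843]
-0.045 42 [-0.01649913 -0.04085437  0.07505347] [-0.0272876  -0.05509789  0.0653942 ] [-0.00237944 -0.0328279   0.08233044]
foam z 0.04054572265240142
pin 0.74 [250. 170.] 1612 [0.22252893 0.18683509 0.079268  ]
pin 0.5 [341. 178.] 77 [-0.01879923  0.05076475  0.06708327]
short_pin 0.71 [262. 251.] 1238 [0.03310886 0.38817786 0.04071607]
lid 808 [ 0.11161899 -0.07979423  0.10013704] [0.15154431 0.07999636 0.21680604]
[ 0.47777486 -0.34962662  0.19787169] 16.1167 0.04998237124232626
```

View pics/c6.png

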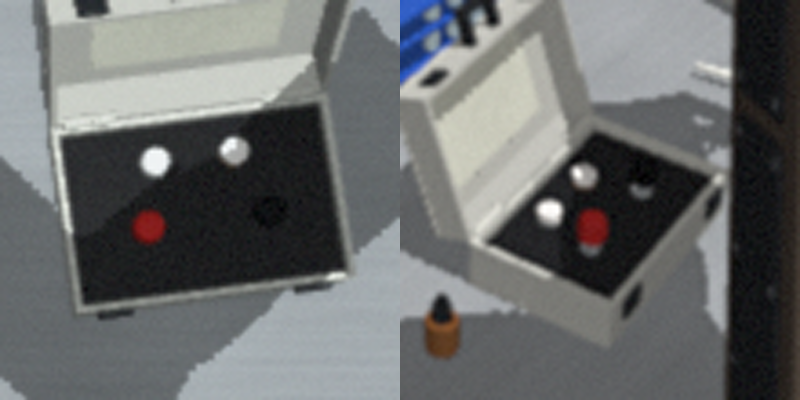

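The lid is open on its stop. The red knob is at top crop (150,227), which is hole (-15, +45), and the black knob is at (270,210). Next I'll grasp the red one.

```bash
python3 - <<'E'
from h import *
p=at(CASE,[-.0155,.0455,.0655]); print(p,rel(p,CASE[2]))
E
```

```text
[ 0.5309484  -0.14573457  0.0655    ] [0.0808, -0.1946, 0.1892, 0.0018]
```

Call:
arm_command(plan=[{"jaw": 134,"x": 0.081,"y": -0.195,"z": 0.06,"yaw": 0.002},{"jaw": 134,"x": 0.081,"y": -0.195,"z": 0.06,"yaw": 0.002},{"jaw": 134,"x": 0.081,"y": -0.195,"z": 0.06,"yaw": 0.002},{"jaw": 134,"x": 0.081,"y": -0.195,"z": 0.06,"yaw": 0.002},{"jaw": 134,"x": 0.081,"y": -0.195,"z": 0.06,"yaw": 0.002},{"jaw": 134,"x": 0.081,"y": -0.195,"z": 0.06,"yaw": 0.002},{"jaw": 134,"x": 0.081,"y": -0.195,"z": 0.06,"yaw": 0.002},{"jaw": 134,"x": 0.081,"y": -0.195,"z": 0.08,"yaw": 0.002},{"jaw": 134,"x": 0.081,"y": -0.195,"z": 0.08,"yaw": 0.002}])

```text
clock: 16.87
eef_pos: [0.53, -0.1461, 0.1159]
tool_rot: [0.998, 0.068, -0.001, -0.0]
wrist_force: [0.5, 0.7, -0.8]
width: 0.0451
gripper_force: 0.0
```

```bash
python3 - <<'E'
from h import *
p=at(CASE,[-.0155,.0455,.0655]); print(sense()["eef_pos"],sense()["width"],rel(p,CASE[2]))
E
```

```text
[ 0.52995807 -0.14607847  0.11594424] 0.045073323463818475 [0.001, -0.0002, 0.1072, -0.0009]
```

Call:
arm_command(plan=[{"jaw": 134,"x": 0.001,"y": 0,"z": 0.04,"yaw": 0},{"jaw": 134,"x": 0.001,"y": 0,"z": 0.075,"yaw": 0},{"jaw": 134,"x": 0.001,"y": 0,"z": 0.095,"yaw": 0},{"jaw": 134,"x": 0.001,"y": 0,"z": 0.107,"yaw": 0},{"jaw": 134,"x": 0.001,"y": 0,"z": 0.107,"yaw": 0},{"jaw": 255,"x": 0.001,"y": 0,"z": 0.107,"yaw": 0},{"jaw": 255,"x": 0.001,"y": 0,"z": 0.107,"yaw": 0},{"jaw": 255,"x": 0.001,"y": 0,"z": 0.107,"yaw": 0},{"jaw": 255,"x": 0.001,"y": 0,"z": 0.107,"yaw": 0},{"jaw": 255,"x": 0.001,"y": 0,"z": 0.107,"yaw": 0},{"jaw": 255,"x": 0.001,"y": 0,"z": 0.107,"yaw": 0}])

```text
clock: 17.78
eef_pos: [0.5322, -0.1465, 0.0117]
tool_rot: [0.998, 0.067, 0.001, 0.0]
wrist_force: [-1.0, -0.5, 7.0]
width: 0.0216
gripper_force: 30.0
```

Call:
arm_command(plan=[{"jaw": 255,"x": 0,"y": 0,"z": -0.01,"yaw": 0},{"jaw": 255,"x": 0,"y": 0,"z": -0.03,"yaw": 0},{"jaw": 255,"x": 0,"y": 0,"z": -0.05,"yaw": 0},{"jaw": 255,"x": 0,"y": 0,"z": -0.07,"yaw": 0},{"jaw": 255,"x": 0,"y": 0,"z": -0.1,"yaw": 0},{"jaw": 255,"x": 0,"y": 0,"z": -0.13,"yaw": 0},{"jaw": 255,"x": 0,"y": 0,"z": -0.13,"yaw": 0}])

```text
clock: 18.37
eef_pos: [0.5338, -0.1469, 0.1467]
tool_rot: [0.998, 0.067, 0.004, 0.002]
wrist_force: [0.1, -0.3, 0.8]
width: 0.0212
gripper_force: 30.0
```

```bash
sed -i 's/^JIG=.*193,-.29.*/JIG=np.array([.5462,.1925,-.286])/' h.py; python3 - <<'E'
from h import *
s=sense(); print(s["eef_pos"],s["width"],s["gripper_force"],s["wrist_force"])
p=at(JIG,[-.077,0,.12]); print(p,rel(p,JIG[2]),s["qpos"])
E
```

```text
[ 0.53379708 -0.14686548  0.14668984] 0.021156106653559832 29.99994993209839 [ 0.13439128 -0.34574579  0.77270822]
[0.47232774 0.21422301 0.12      ] [-0.0123, -0.3661, 0.0835, 0.421] [-3.87790551e-01  4.18614825e-01  1.77542687e+00 -3.23154050e-05
  9.39214396e-01  1.04800608e+00]
```

Call:
arm_command(plan=[{"jaw": 255,"x": -0.012,"y": -0.366,"z": 0.0,"yaw": 0.421},{"jaw": 255,"x": -0.012,"y": -0.366,"z": 0.0,"yaw": 0.421},{"jaw": 255,"x": -0.012,"y": -0.366,"z": 0.0,"yaw": 0.421},{"jaw": 255,"x": -0.012,"y": -0.366,"z": 0.0,"yaw": 0.421},{"jaw": 255,"x": -0.012,"y": -0.366,"z": 0.0,"yaw": 0.421},{"jaw": 255,"x": -0.012,"y": -0.366,"z": 0.0,"yaw": 0.421},{"jaw": 255,"x": -0.012,"y": -0.366,"z": 0.0,"yaw": 0.421},{"jaw": 255,"x": -0.012,"y": -0.366,"z": 0.0,"yaw": 0.421},{"jaw": 255,"x": -0.012,"y": -0.366,"z": 0.0,"yaw": 0.421},{"jaw": 255,"x": -0.012,"y": -0.366,"z": 0.03,"yaw": 0.421},{"jaw": 255,"x": -0.012,"y": -0.366,"z": 0.06,"yaw": 0.421},{"jaw": 255,"x": -0.012,"y": -0.366,"z": 0.06,"yaw": 0.421},{"jaw": 255,"x": -0.012,"y": -0.366,"z": 0.06,"yaw": 0.421}])

```text
clock: 19.45
eef_pos: [0.4699, 0.2147, 0.0804]
tool_rot: [0.99, -0.143, -0.001, 0.001]
wrist_force: [0.1, -0.0, 0.7]
width: 0.0216
gripper_force: 30.0
```

```bash
python3 - <<'E'
from h import *
s=sense(); print(s["eef_pos"],s["clock"],head())
foot=s["eef_pos"]+[0,0,.057-.058]; ims=[]
for n in("side",):
    d=cams.get_image(n); W=cloud(d); f=d["frame"][...,::-1].copy()
    D=W-s["eef_pos"]; L=np.concatenate([D[...,:2]@R2(head()),D[...,2:]],-1)
    m=(np.abs(L[...,0])<.02)&(np.abs(L[...,1])<.016)&(L[...,2]>-.03)&(L[...,2]<.037)
    l=L[m]; print(n,m.sum()); o=l[np.argsort(l[:,2])]; print((o*1000).round().tolist()[::3])
    u,v=map(int,proj(d,foot)); c=f[v-50:v+50,u-50:u+50]
    for p in(foot,at(JIG,[-.077,0,.045])): a,b=proj(d,p); print((np.array([a,b])-[u-50,v-50])*6)
    cv2.imwrite("pics/c7.png",cv2.resize(c,(600,600),interpolation=cv2.INTER_CUBIC))
E
```

```text
[0.46988147 0.21471794 0.080355  ] 19.45 -0.2860410687069965
side 35
[[-7.0, 16.0, -29.0], [-2.0, -4.0, 2.0], [-4.0, -3.0, 8.0], [-3.0, -4.0, 10.0], [0.0, 3.0, 16.0], [-4.0, -1.0, 17.0], [-2.0, 1.0, 21.0], [-9.0, -2.0, 30.0], [-3.0, -8.0, 31.0], [-6.0, -6.0, 32.0], [-8.0, -2.0, 33.0], [-5.0, -1.0, 35.0]]
[302.21991375 303.777903  ]
[302.99392651 349.23412367]
```

View pics/c7.png

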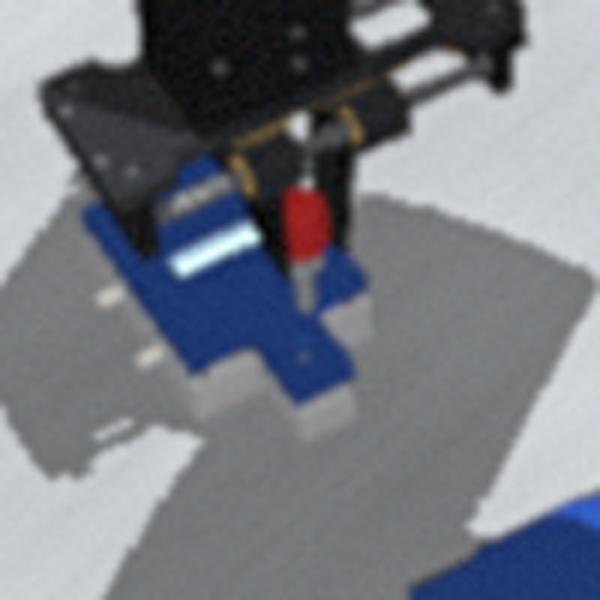

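The pin foot shows at about (308,308) and the hole at (305,356), so they are lined up to about 1–2 mm. A subpixel check, then insertion.

```bash
cat > al.py <<'E'
from h import *
s=sense(); print(s["eef_pos"])
fs=[]
for i in range(4): d=cams.get_image("side"); fs.append(d["frame"].astype(float))
f=np.mean(fs,0).astype(np.uint8); hsv=cv2.cvtColor(f,cv2.COLOR_RGB2HSV)
e=s["eef_pos"]
u,v=proj(d,e); H=at(JIG,[-.077,0,.045]); hu,hv=proj(d,H)
red=((hsv[...,0]<8)|(hsv[...,0]>172))&(hsv[...,1]>120)
m=np.zeros_like(red); m[int(v)-30:int(v)+5,int(u)-10:int(u)+12]=1
r,c=np.nonzero(red&m); print("red centre",c.mean(),r.mean(),len(c),"pred axis at knob",proj(d,e+[0,0,.056]))
for row in range(int(v)-5,int(v)+3):  # shank rows: saturation low vs blue
    seg=f[row,int(u)-6:int(u)+8].astype(int); w=(seg[:,2]-seg[:,0]<25).astype(float); print(row,(w*np.arange(int(u)-6,int(u)+8)).sum()/max(w.sum(),1),int(w.sum()))
print("pred foot",u,v,"pred hole",hu,hv)
p=f[int(hv)-4:int(hv)+6,int(hu)-5:int(hu)+6].astype(int); print((p[...,2]-p[...,0])); 
E
python3 al.py
```

```text
[0.47086365 0.21472552 0.0814772 ]
red centre 271.7659574468085 241.04255319148936 94 pred axis at knob (np.float64(270.88470692261086), np.float64(240.73852876156866))
249 271.0 5
250 271.5 4
251 272.0 3
252 272.0 3
253 272.0 3
254 272.0 3
255 272.5 2
256 278.5 2
pred foot 272.04966594290687 254.9111243269991 pred hole 272.4989877518521 263.2056872776492
[[82 83 82 82 82 84 83 82 61 28  6]
 [84 83 80 82 81 85 84 85 78 52 22]
 [82 81 84 83 87 89 89 85 85 72 47]
 [83 82 82 81 84 88 89 82 82 83 72]
 [85 80 81 74 74 74 77 79 81 83 82]
 [84 83 80 75 65 56 63 73 79 83 85]
 [78 85 83 80 74 68 72 80 83 82 82]
 [58 79 85 83 82 81 82 83 81 81 84]
 [32 60 81 82 81 83 82 82 82 83 84]
 [14 39 71 82 84 82 80 84 83 86 80]]
```

Call:
arm_command(plan=[{"jaw": 255,"x": 0.002,"y": -0.0005,"z": 0.02,"yaw": 0},{"jaw": 255,"x": 0.002,"y": -0.0005,"z": 0.03,"yaw": 0},{"jaw": 255,"x": 0.002,"y": -0.0005,"z": 0.034,"yaw": 0},{"jaw": 255,"x": 0.002,"y": -0.0005,"z": 0.038,"yaw": 0},{"jaw": 255,"x": 0.002,"y": -0.0005,"z": 0.042,"yaw": 0},{"jaw": 255,"x": 0.002,"y": -0.0005,"z": 0.046,"yaw": 0},{"jaw": 255,"x": 0.002,"y": -0.0005,"z": 0.046,"yaw": 0}])

```text
clock: 20.28
eef_pos: [0.4725, 0.2148, 0.0343]
tool_rot: [0.99, -0.143, -0.0, 0.0]
wrist_force: [0.2, -0.0, -0.7]
width: 0.0211
gripper_force: 30.0
```

Call:
arm_command(plan=[{"jaw": 255,"x": 0,"y": 0,"z": 0.004,"yaw": 0},{"jaw": 255,"x": 0,"y": 0,"z": 0.008,"yaw": 0},{"jaw": 255,"x": 0,"y": 0,"z": 0.012,"yaw": 0},{"jaw": 255,"x": 0,"y": 0,"z": 0.016,"yaw": 0},{"jaw": 255,"x": 0,"y": 0,"z": 0.018,"yaw": 0},{"jaw": 255,"x": 0,"y": 0,"z": 0.018,"yaw": 0}])

```text
clock: 20.78
eef_pos: [0.4724, 0.2147, 0.0161]
tool_rot: [0.99, -0.143, -0.0, 0.0]
wrist_force: [-0.3, -0.1, -1.4]
width: 0.021
gripper_force: 30.0
```

Call:
arm_command(plan=[{"jaw": 255,"x": 0,"y": 0,"z": 0.002,"yaw": 0},{"jaw": 255,"x": 0,"y": 0,"z": 0.004,"yaw": 0},{"jaw": 255,"x": 0,"y": 0,"z": 0.006,"yaw": 0},{"jaw": 255,"x": 0,"y": 0,"z": 0.008,"yaw": 0},{"jaw": 255,"x": 0,"y": 0,"z": 0.009,"yaw": 0},{"jaw": 255,"x": 0,"y": 0,"z": 0.009,"yaw": 0}])

```text
clock: 21.28
eef_pos: [0.4723, 0.2149, 0.0078]
tool_rot: [0.99, -0.143, -0.0, 0.0]
wrist_force: [-4.6, 3.0, 5.9]
width: 0.0212
gripper_force: 30.0
```

Call:
arm_command(plan=[{"jaw": 255,"x": -0.001,"y": 0,"z": 0.001,"yaw": 0},{"jaw": 255,"x": -0.001,"y": 0,"z": 0.002,"yaw": 0},{"jaw": 255,"x": -0.001,"y": 0,"z": 0.003,"yaw": 0},{"jaw": 255,"x": -0.001,"y": 0,"z": 0.004,"yaw": 0},{"jaw": 255,"x": -0.001,"y": 0,"z": 0.004,"yaw": 0}])

```text
clock: 21.7
eef_pos: [0.4729, 0.2151, 0.0063]
tool_rot: [0.99, -0.142, 0.002, -0.001]
wrist_force: [-5.9, -5.4, 39.8]
width: 0.0214
gripper_force: 30.0
```

Call:
arm_command(plan=[{"jaw": 255,"x": 0,"y": 0,"z": -0.001,"yaw": 0},{"jaw": 255,"x": 0,"y": 0,"z": -0.001,"yaw": 0},{"jaw": 255,"x": 0,"y": 0,"z": -0.001,"yaw": 0},{"jaw": 255,"x": 0,"y": 0,"z": -0.001,"yaw": 0}])

```text
clock: 22.03
eef_pos: [0.4728, 0.2151, 0.0066]
tool_rot: [0.99, -0.142, 0.002, -0.0]
wrist_force: [-3.4, -4.5, 28.0]
width: 0.0215
gripper_force: 30.0
```

```bash
python3 - <<'E'
from h import *
ims=[]
for n in("top","side"):
    d=cams.get_image(n); F=cloud(d).reshape(-1,3); F=F[~np.isnan(F[:,0])]
    L=np.c_[(F[:,:2]-JIG[:2])@R2(JIG[2]),F[:,2]]
    m=(np.abs(L[:,1])<.043)&(np.abs(L[:,0])<.05)&(L[:,2]>.03)&(L[:,2]<.05)
    print(n,"cover plane",m.sum(),np.linalg.lstsq(np.c_[L[m][:,:2],np.ones(m.sum())],L[m][:,2],rcond=None)[0])
    C=np.c_[(F[:,:2]-CASE[:2])@R2(CASE[2]),F[:,2]]; ld=C[(C[:,0]>.06)&(C[:,0]<.2)&(np.abs(C[:,1])<.08)&(C[:,2]>.1)&(C[:,2]<.25)]; print("lid",len(ld),ld.min(0),ld.max(0))
    u,v=map(int,proj(d,at(JIG,[-.04,0,.05])))
    ims.append(cv2.resize(d["frame"][v-45:v+45,u-45:u+45,::-1],(400,400),interpolation=cv2.INTER_CUBIC))
cv2.imwrite("pics/c8.png",np.hstack(ims)); s=sense(); print(s["wrist_force"],s["eef_pos"],s["clock"],s["gripper_force"])
E
```

```text
top cover plane 776 [ 0.00725302 -0.00825198  0.03483041]
lid 1199 [ 0.11318232 -0.0797494   0.10011697] [0.15113441 0.0798752  0.21814346]
side cover plane 92 [-0.02806845 -0.00665959  0.03492455]Traceback (most recent call last):
  File "<stdin>", line 8, in <module>
    return umr_minimum(a, axis, None, out, keepdims, initial, where)
ValueError: zero-size array to reduction operation minimum which has no identity
```

The cover plane reads level (slope about 0), at its 36 mm shut height within calibration. The push is 28 N, the grip 30 N, and the lid is still on its stop. Handing in.

```bash
python3 -c "
from h import *
s=sense(); print(s['wrist_force'],s['gripper_force'],s['clock']); print(env.finish_job())"
```

```text
[-3.94595661 -4.66666285 27.20139495] 30.004871785640717 22.1333
the job is handed in; nothing more can be done
None
```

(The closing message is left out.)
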